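Unlock the cap press and hold its heavy flap open with the lever

ROBOT

A 6-joint arm with a two-finger parallel gripper is mounted at the origin on the work surface. World frame = base frame: x ahead of the robot, y to its left, z up, the work surface at z = 0. Lengths are in m, angles in degrees, forces in N, time in s.
With the tool pointing down it reaches from about 0.4 to 0.825 m from the base axis. Payload 7 kg.
Tool frame: the origin (TCP) lies at the very end of the fingers, on their centre line; the grasp point (between the pads) lies 19 mm behind it; x points along the fingers, y is the direction in which the jaws open and shut, and the axes are right-handed (so a half turn about x gives the same grasp; the last joint's range is limited). The gripper opens to 88 mm and grips with 3 to 60 N. Pads are 19 mm wide; open, the fingers measure 130 mm over their backs; the gripper's body (78 mm by 193 mm) begins 47 mm behind the grasp point.
Start: joints at [-52.993, 20.546, 0.682, 0, -70.136, -16.507], TCP at [0.236, -0.632, 0.227] pointing down, gripper open.
Joint ranges: [-176.03, 176.03], [-82.01, 121.73], [-58.28, 71.71], [-173.87, 95.51], [-174.79, -0.11], [-173.66, 173.66]. Speed limits (degrees/s): [136.94, 136.94, 172.46, 180, 180, 180].

INTERFACE

Orientations are given as [roll, pitch, yaw] about the fixed x, y, z axes, in that order (R = Rz(yaw) Ry(pitch) Rx(roll)).
In Python, from plant import * gives the robot as it stands. The module is installed in compiled form; this text tells all that it offers.
- The arm moves only by the shell command python3 -m creep 'ROWS' [FORCE]. ROWS is a JSON object of lists of equal length, an entry for each row: "jaw": the closure, from -1 (fully open) to 1 (shut); "translation": the shift along the tool's x, y, z in m, a list of three; "roll": the turn about the tool's x in rad. A call has exactly 10 rows; each row shifts and turns the commanded pose from where the row before left it, along the tool's axes as they then stand; what a row does not reach is not made up. A row lasts 1/10 s, in which the tool goes at most 50 mm and 8.59 degrees, less where a joint would pass 70% of its speed; a pose out of reach is approached as far as the arm can. A call with a gripper value outside its range is refused whole. The fingers move at their own pace and stop on an object; FORCE is the grip in N (left out, the last holds). Time passes only in rows, so rows that do not move let the fingers close, or fill a call up. It gives the time, the measured TCP pose, the force and the opening at its end, in the units of the state.
- get_state(): the state, without advancing time (a new reading comes with each control period).
- capture(name): name is "scene" or "side" or "wrist"; returns a dict with "image" (384x512x3 uint8, red, green, blue), "fovy" (degrees; the focal length in pixels is half the picture's height over the tangent of half this angle, whatever the lens; pixels are square), "cx", "cy" (the principal point, pixels), "pose" (4x4, takes a point from camera to world coordinates); the wrist camera has in their place "tool_from_camera" (4x4, takes a point from camera to tool coordinates, whose origin is the TCP and whose axes are the tool frame's). Camera axes: x right, y up, looking along -z (the intrinsics and any distortion apply to the point x, -y, -z); pixel columns grow to the right and rows downward; lengths in m; the calibration is good to about 2 mm. The wrist camera is an equidistant fisheye: a pixel r from the principal point sees the ray r / f radians off the axis. A picture is of the moment at which its call begins: read the wrist's pose just before it. There is no depth.
- close_job(): hands the job in, once; it reports no verdict.
The state is a dict: "time_s": time; "joints": joint angles; "qd": joint speeds; "joint_torque": joint torques, N m; "tcp_pos": TCP position; "eef_rot": TCP orientation; "contact_force": force on the tool from outside, world axes, zero at the start; "moment": the same for the moment, N m; "gripper_width": finger opening in m.
Only numpy, scipy, OpenCV 4.12 (cv2) and the standard library are available. Lean on these libraries where they do the work, as an engineer would, in place of code of your own. Each camera call takes 0.05 s, during which the arm holds its last target.

TASK

Hold the hand press open for me so that I can check the crimped cap in its nest: with your fingertips push the small swing catch out from under the chrome lever, then press the pad at the lever's long end all the way down so that the heavy iron flap rises fully, and finish while still holding it down there. Raise the flap with the lever only, never by touching the flap, and do not let it drop back. Do not pinch or lift anything, and leave the loose caps, bottle, gauge ring, rubber pad and calliper where they are.

Things in the scene. Friction and masses are not known exactly. Their poses are not given: they have to be found in the camera images.
- press: dark cast-iron hand press bolted down. Origin on the bench under the lever's pivot; z up, y along the lever from long end (-y) to flap (+y), -x its front. In mm: base y -135 to 225, x +-80, 20 tall; pillar 80 wide, 172 tall at y -38 to 51; lever pivot axis along x at y 0, z 150; flap hinge along x at y 37, z 140; catch post (24 thick) at x -55, y -95
- lever (a joint): chrome lever, rad: 0 = at rest, long end 22 degrees above level; grows as it is pressed down; stop at 0.663 (16 degrees below level), pad then about 80 mm above the bench. Bar 18 mm thick; pad middle 290 mm from the pivot. The flap's weight pushes it back up: 12 to 20 N at the pad at first, 1 to 5 N at the bottom; let go, it flies up and the flap drops
- lever_pad (a point): middle of the top face of the flat chrome palm pad at the lever's long end: 48 mm wide (x), 75 mm long (along the lever), 10 mm thick, top face 12 mm above the bar's centre line; axes turn with the lever (z out of the top face, y along the lever towards the pivot). About 270 mm above the bench at rest
- catch (a joint): steel swing catch on the front post, rad, about the post's vertical axis: 0 = square to the lever, inner end under the bar, which it blocks; grows as the outer end with the thumb pin is pushed towards the pillar (+y of the press); lever free from 1.0 on, stop at 1.57. Starts at 0 to 0.25, stays where left; about 1 N at the pin moves it
- catch_pin (a point): top centre of the upright thumb pin on the catch's outer end: 14 mm diameter, 35 mm tall above the flat bar (22 mm wide, 10 mm thick, top 171 mm above the bench), 58 mm from the catch's axis; pin top 206 mm above the bench. 113 mm in front of the lever with the catch at 0
- flap (a joint): angle of the heavy cast-iron flap (130 by 110 by 24 mm, about 2.9 kg), rad: 0 = lying shut and level over the nest, about 1.03 = fully raised. Its heel rides on the lever's short end, so it moves only with the lever
- flap_edge (a point): middle of the upper corner of the flap's free edge, 165 mm from its hinge; 154 mm above the bench when shut
- cap_nest: crimped gold aluminium cap, 32 mm diameter, 14 mm tall, in the round steel nest under the flap (hidden while the flap is shut), its underside 109 mm above the bench; origin at the centre of its underside. It stays there
- cap_a: crimped gold aluminium bottle cap lying loose on the bench, 32 mm diameter, 14 mm tall; origin at the centre of its underside. Leave alone
- cap_b: crimped gold aluminium bottle cap lying loose on the bench, 32 mm diameter, 14 mm tall; origin at the centre of its underside. Leave alone
- cap_c: crimped gold aluminium bottle cap lying loose on the bench, 32 mm diameter, 14 mm tall; origin at the centre of its underside. Leave alone
- bottle: squat clear glass bottle, 68 mm diameter, 105 mm tall, standing behind the lever's long end; origin at the centre of its underside. Leave alone
- ring: brass go-gauge ring lying flat, 56 mm outside, 33 mm inside, 16 mm tall; origin at the centre of its underside. Leave alone
- pad: black rubber torque pad lying beyond the lever's long end, 80 by 110 by 8 mm; origin at the centre of its underside. Leave alone
- calliper: steel calliper lying flat, 200 mm long, up to 12 mm thick; origin under the middle of its beam. Leave alone

How it is judged:
By the outcome, as a careful person would: the job done as asked, in the order asked, and still so for the second after the job is handed in, while the arm keeps its last pose, push and grip.
It also fails if it takes over 45 s, if anything falls off the work surface, if the arm or the gripper's body presses on something with over 40 N, if the wrist force passes 120 N, or if a joint passes its speed limit or range.

## Working session

There is one attempt and no reset: what is moved stays moved. The work goes in short steps, Python scripts to look and compute and a shell command to move; the robot and the scene stay as the last step left them, time stands still between calls to the robot, and variables do not carry over. Pictures are saved under pics/ and viewed, and the job is handed in when it is done.

```bash
mkdir -p pics
cat > h.py <<'E'
from plant import *
import numpy as np, cv2
def cap(n,name):
    c=capture(n); cv2.imwrite(f'pics/{name}.png',c['image'][:,:,::-1]); 
    return c
E
python3 - <<'E'
from h import *
s=get_state();print(s)
for n in ['scene','side','wrist']:
    c=cap(n,n+'0'); print({k:v for k,v in c.items() if k!='image'})
E
```

```text
{'time_s': 0.0, 'joints': array([-5.29923420e+01,  2.05909631e+01,  6.34086249e-01, -2.12311431e-02,
       -7.01361433e+01, -1.65069368e+01]), 'qd': array([-0.01909652,  0.02606073,  0.09933987, -0.01001876, -0.01395664,
       -0.06655084]), 'joint_torque': array([ 5.94085723e-04, -5.82719815e+01,  2.93070334e+01,  6.99805006e+00,
        6.90027126e-03, -1.55395710e-04]), 'tcp_pos': array([ 0.23620626, -0.6317963 ,  0.2256269 ]), 'eef_rot': array([ 94.39859482,  89.90486208, 114.89208571]), 'contact_force': array([-0.2788914 , -0.54648584,  0.43498869]), 'moment': array([ 0.01685317,  0.01716791, -0.0770638 ]), 'gripper_width': 0.08767716262827586}
{'fovy': 46.53410217213918, 'cx': 252.39343100173124, 'cy': 198.07673945581718, 'pose': array([[-0.27488591, -0.61485547,  0.73918231,  1.42986315],
       [ 0.96135267, -0.18812031,  0.20102686,  0.33630732],
       [ 0.01545274,  0.76587433,  0.64280457,  0.90903728],
       [ 0.        ,  0.        ,  0.        ,  1.        ]])}
{'fovy': 46.70734362260068, 'cx': 253.32895211548288, 'cy': 195.7082753800385, 'pose': array([[-0.91853467,  0.26174249, -0.29628522,  0.24132451],
       [-0.39533223, -0.61294857,  0.68410999,  0.89019207],
       [-0.00254695,  0.74550984,  0.66648976,  0.92835028],
       [ 0.        ,  0.        ,  0.        ,  1.        ]])}
{'fovy': 65.70646984690485, 'cx': 255.42116397293435, 'cy': 191.21977224362558, 'tool_from_camera': array([[-7.13078167e-04,  2.78207026e-01, -9.60520870e-01,
        -1.57609855e-01],
       [ 9.99999737e-01,  7.37736322e-05, -7.21018833e-04,
         9.43256277e-04],
       [-1.29731391e-04, -9.60521132e-01, -2.78207005e-01,
        -7.45554041e-02],
       [ 0.00000000e+00,  0.00000000e+00,  0.00000000e+00,
         1.00000000e+00]])}
```

View pics/scene0.png

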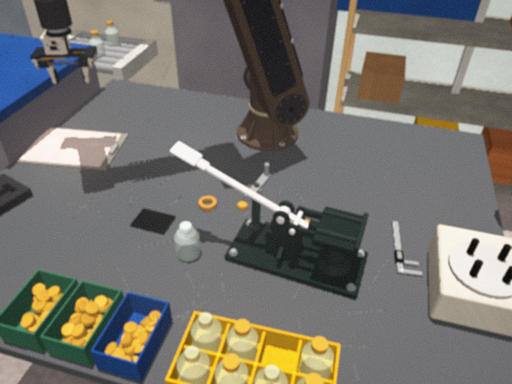

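View pics/side0.png

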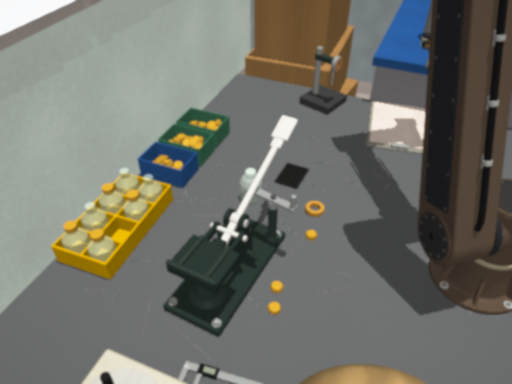

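View pics/wrist0.png

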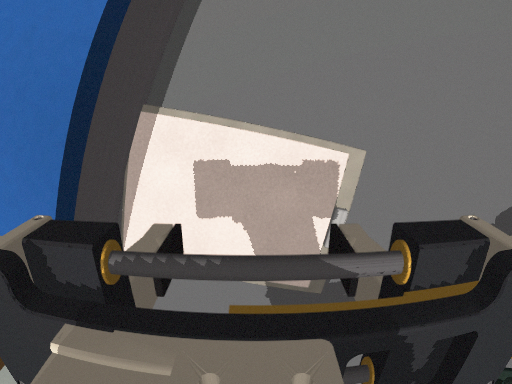

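The scene view shows the press in the middle with its front towards the robot. The pad is at about (183,152) in scene and (285,128) in side. The catch pin is at about (267,168) in scene and (294,199) in side. Next I'll enlarge these areas.

Run:
```python
import cv2
a=cv2.imread('pics/scene0.png')[130:300,160:380]; cv2.imwrite('pics/sc.png',cv2.resize(a,None,fx=3.5,fy=3.5,interpolation=cv2.INTER_CUBIC))
a=cv2.imread('pics/side0.png')[105:335,155:335]; cv2.imwrite('pics/si.png',cv2.resize(a,None,fx=2.6,fy=2.6,interpolation=cv2.INTER_CUBIC))
```

```text
(no output)
```

View pics/sc.png

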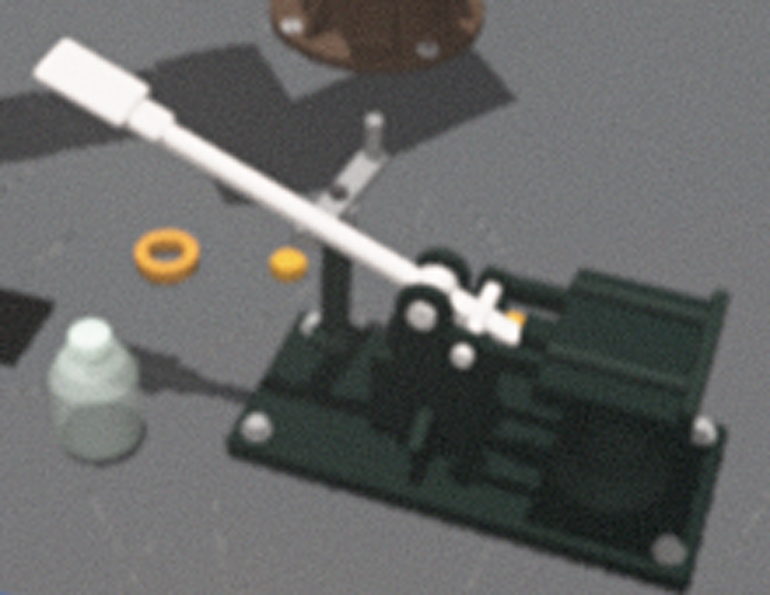

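View pics/si.png

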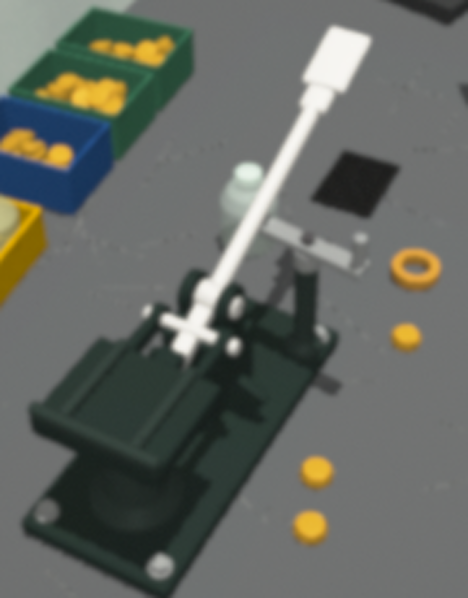

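```bash
cat >> h.py <<'E'
def proj(P,c):
    P=np.atleast_2d(P);T=np.linalg.inv(c['pose']);p=P@T[:3,:3].T+T[:3,3]
    f=192/np.tan(np.radians(c['fovy']/2))
    return np.c_[c['cx']+f*p[:,0]/-p[:,2], c['cy']-f*p[:,1]/-p[:,2]]
E=None
def padpt(q,dx,dl,h=12.):  # press mm; dl outward
    a=np.radians(22)-q; 
    return np.array([dx,-(290+dl)*np.cos(a)+h*np.sin(a),150+(290+dl)*np.sin(a)+h*np.cos(a)])
def pinpt(c,z=206):  # 0 -> outer end at -x ; grows to +y
    return np.array([-55-58*np.cos(c),-95+58*np.sin(c),z])
def w(P,x,y,yaw):
    P=np.atleast_2d(P)/1000; c,s=np.cos(yaw),np.sin(yaw)
    return np.c_[x+c*P[:,0]-s*P[:,1], y+s*P[:,0]+c*P[:,1],P[:,2]]
E
cat > fit.py <<'E'
from h import *
from scipy.optimize import least_squares
sc=capture('scene');si=capture('side')
A=np.array([[67,38],[35,72],[150,90],[128,122],[232,440],[690,582],[727,432],[374,116]])/3.5+[160,130]
B=np.array([[335,27],[371,40],[342,90],[304,78],[337,335],[165,597],[25,522],[361,238]])/2.6+[155,105]
p=padpt
b=lambda x,y:np.array([x,y,20.])
PA=lambda c:np.array([p(0,-24,37.5),p(0,24,37.5),p(0,-24,-37.5),p(0,24,-37.5),b(80,-135),b(80,225),b(-80,225),pinpt(c)])
PB=lambda c:np.array([p(0,24,37.5),p(0,-24,37.5),p(0,-24,-37.5),p(0,24,-37.5),b(-80,-135),b(-80,225),b(80,225),pinpt(c)])
def res(v): return np.r_[(proj(w(PA(v[3]),*v[:3]),sc)-A).ravel(),(proj(w(PB(v[3]),*v[:3]),si)-B).ravel()]
r=least_squares(res,[.6,-.05,0,.1],loss='soft_l1')
print(r.x,np.degrees(r.x[2:])); print(res(r.x).reshape(-1,2).round(1))
v=r.x
print('pin',w(pinpt(v[3]),*v[:3]),'pin end',w(pinpt(1.3),*v[:3]),'post',w([-55,-95,171],*v[:3]))
for q in (0,.33,.663): print('pad',q,w(p(q,0,0),*v[:3]))
np.save('v.npy',v)
E
python3 fit.py
```

```text
[ 0.59126719  0.19228322 -0.09029724  0.09384372] [-5.17365071  5.37684921]
[[ 0.1 -1.4]
 [ 0.1 -1.5]
 [ 1.5 -1.4]
 [-0.7 -0.4]
 [-2.4 -0.6]
 [ 0.3 -0.9]
 [ 0.9 -2.1]
 [-0.3  0.4]
 [-2.1 -0.9]
 [ 0.1 -1.5]
 [-0.3  1. ]
 [-1.9  0.7]
 [ 1.3 -1.1]
 [-0.4 -0.3]
 [-3.2  0.1]
 [-0.2  0.1]]
pin [[0.47090523 0.11324977 0.206     ]] pin end [[0.51751248 0.1596876  0.206     ]] post [[0.52792468 0.10262985 0.171     ]]
pad 0 [[ 0.56742611 -0.0710277   0.26976212]]
pad 0.33 [[ 0.56521302 -0.09547003  0.17762693]]
pad 0.663 [[ 0.56582994 -0.08865648  0.08166381]]
```

```bash
cat >> h.py <<'E'
from scipy.spatial.transform import Rotation as Ro
def st():
    s=get_state(); R=Ro.from_euler('xyz',s['eef_rot'],degrees=True).as_matrix()
    return s,R
def go(dst):
    s,R=st(); return (R.T@(np.array(dst)-s['tcp_pos'])).round(4)
E
python3 - <<'E'
from h import *
v=np.load('v.npy');s,R=st();print(R.round(3))
yaw=v[2]; px=np.array([np.cos(yaw),np.sin(yaw),0])
for k in(1,-1):
  y=R[:,1];t=k*px; x=R[:,0]; print('roll rad',np.arctan2(np.cross(y,t)@x,y@t))
print('pre',w([-113,-135,0],*v[:3]), go([*w([-113,-135,0],*v[:3])[0,:2],.26]))
for c in np.arange(v[3],1.5,.2): print(c.round(2),w(pinpt(c)+[0,-16.5,0],*v[:3]).round(4))
E
```

```text
[[-0.    -0.35   0.937]
 [ 0.001  0.937  0.35 ]
 [-1.     0.001 -0.   ]]
roll rad 2.018852987284695
roll rad -1.1227396663050981
pre [[0.46655399 0.06802294 0.        ]] [-0.0335  0.5751  0.4608]
0.09 [[0.4694 0.0968 0.206 ]]
0.29 [[0.4727 0.1079 0.206 ]]
0.49 [[0.4781 0.1182 0.206 ]]
0.69 [[0.4854 0.1272 0.206 ]]
0.89 [[0.4943 0.1345 0.206 ]]
1.09 [[0.5046 0.1399 0.206 ]]
1.29 [[0.5157 0.1432 0.206 ]]
1.49 [[0.5272 0.1442 0.206 ]]
```

```bash
python3 -m creep '{"jaw":[1,1,1,1,1,1,1,1,1,1],"translation":[[-0.0035,0.0287,0.023],[-0.0035,0.0287,0.023],[-0.0035,0.0287,0.023],[-0.0035,0.0287,0.023],[-0.0035,0.0287,0.023],[-0.0035,0.0287,0.023],[-0.0035,0.0287,0.023],[-0.0035,0.0287,0.023],[-0.0035,0.0287,0.023],[-0.0035,0.0287,0.023]],"roll":[0,0,0,0,0,0,0,0,0,0]}' 20
python3 -c "
from h import *
print(get_state()['joints'].round(1),go([.4666,.068,.26]))"
```

```text
time_s: 1.25
tcp_pos: [0.3514, -0.2815, 0.2618]
eef_rot: [-26.5, 90.0, -6.0]
contact_force: [1.4, 0.3, 0.2]
gripper_width: 0.0132
[-13.5  -2.7 -22.8  -0.  -69.8 -56. ] [0.0019 0.287  0.2302]
```

```bash
python3 -m creep '{"jaw":[1,1,1,1,1,1,1,1,1,1],"translation":[[0,0.0287,0.023],[0,0.0287,0.023],[0,0.0287,0.023],[0,0.0287,0.023],[0,0.0287,0.023],[0,0.0287,0.023],[0,0.0287,0.023],[0,0.0287,0.023],[0,0.0287,0.023],[0,0.0287,0.023]],"roll":[0,0,0,0,0,0,0,0,0,0]}'
python3 -m creep '{"jaw":[1,1,1,1,1,1,1,1,1,1],"translation":[[0,0,0],[0,0,0],[0,0,0],[0,0,0],[0,0,0],[0,0,0],[0,0,0],[0,0,0],[0,0,0],[0,0,0]],"roll":[-0.14,-0.14,-0.14,-0.14,-0.14,-0.14,-0.14,-0.14,0,0]}'
python3 - <<'E'
from h import *
s,R=st();print(R.round(3),s['tcp_pos'],s['joints'].round(1),s['contact_force'])
for n in('scene','side','wrist'): cap(n,n+'1')
a=[cv2.resize(cv2.imread(f'pics/{n}1.png'),(800,600))[100:400,150:550] for n in('scene','side')]
cv2.imwrite('pics/both1.png',np.hstack(a))
print(go([.4666,.068,.187]))
E
```

```text
time_s: 2.25
tcp_pos: [0.4663, 0.0681, 0.2618]
eef_rot: [12.2, 90.0, 32.7]
contact_force: [0.2, -0.3, 0.3]
gripper_width: 0.0003
time_s: 3.25
tcp_pos: [0.4662, 0.0665, 0.2616]
eef_rot: [-32.3, 90.0, 52.1]
contact_force: [-0.5, 0.0, -0.6]
gripper_width: 0.0003
[[ 0.    -0.995  0.097]
 [ 0.     0.097  0.995]
 [-1.    -0.     0.   ]] [0.46615687 0.06648886 0.26160042] [ 32.2  -0.5 -20.7  -0.  -69.7 -37.7] [-0.4946107   0.03945211 -0.64895239]
[ 0.0746 -0.0002  0.0015]
```

View pics/both1.png

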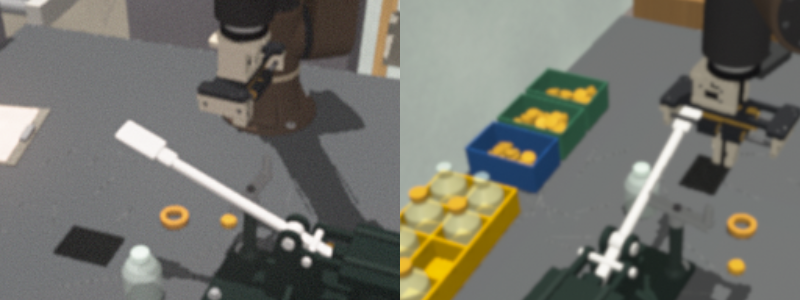

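View pics/wrist1.png

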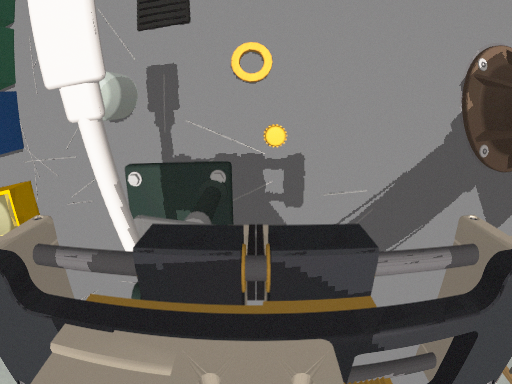

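Run:
```python
from h import *
s,R=st()
for n in('scene','side'):
    c=capture(n); p=proj(s['tcp_pos'],c)[0]; v=np.load('v.npy'); q=proj(w(pinpt(v[3]),*v[:3]),c)[0]; print(p,q)
    im=cv2.imread(f'pics/{n}1.png'); 
    for t,col in((p,(0,0,255)),(q,(255,0,0))): cv2.circle(im,tuple(int(round(k)) for k in t),2,col,-1)
    x,y=map(int,q); cv2.imwrite(f'pics/z{n}.png',cv2.resize(im[y-60:y+60,x-65:x+65],None,fx=3,fy=3,interpolation=2))
cv2.imwrite('pics/z.png',np.hstack([cv2.imread('pics/zscene.png'),cv2.imread('pics/zside.png')]))
```

```text
[250.69848524 142.42669286] [266.58001849 163.57844356]
[303.30865083 168.12009043] [293.68862386 196.61431598]
```

View pics/z.png

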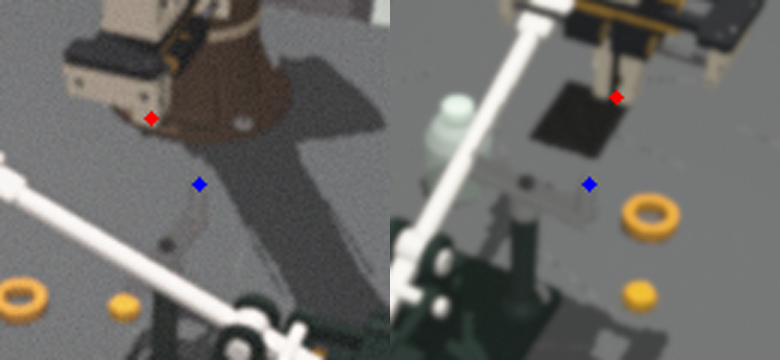

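```bash
python3 -m creep '{"jaw":[1,1,1,1,1,1,1,1,1,1],"translation":[[0.0124,0,0],[0.0124,0,0],[0.0124,0,0],[0.0124,0,0],[0.0124,0,0],[0.0124,0,0],[0,0,0.0075],[0,0,0.0075],[0,0,0.0075],[0,0,0]],"roll":[0,0,0,0,0,0,0,0,0,0]}'
python3 - <<'E'
from h import *
v=np.load('v.npy');s,R=st();c,n=np.cos(v[2]),np.sin(v[2]);d=s['tcp_pos'][:2]-v[:2]
print('press xy',c*d[0]+n*d[1],-n*d[0]+c*d[1],s['tcp_pos'],s['contact_force'])
for n in('scene','side'):
    im=cap(n,n+'2')['image']; y,x=(165,266) if n=='scene' else (197,294)
    cv2.imwrite(f'pics/z{n}.png',cv2.resize(im[y-60:y+60,x-65:x+65,::-1],None,fx=3,fy=3,interpolation=2))
cv2.imwrite('pics/z2.png',np.hstack([cv2.imread('pics/zscene.png'),cv2.imread('pics/zside.png')]))
E
```

```text
time_s: 4.5
tcp_pos: [0.4689, 0.0902, 0.1877]
eef_rot: [-56.0, 89.9, 28.8]
contact_force: [0.7, 0.2, -0.3]
gripper_width: 0.0005
press xy -0.11267342453220873 -0.1127126439929707 [0.46888899 0.09019005 0.18773467] [ 0.67749652  0.21811906 -0.29619076]
```

View pics/z2.png

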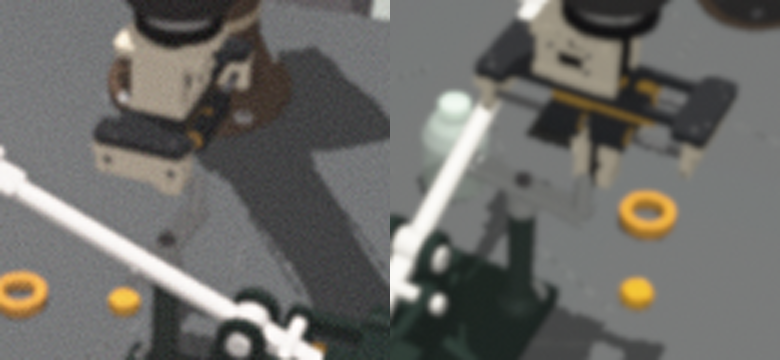

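```bash
python3 -m creep '{"jaw":[1,1,1,1,1,1,1,1,1,1],"translation":[[0,0,0.008],[0,-0.001,0.008],[0,-0.0033,0.008],[0,-0.003,0.005],[0,-0.003,0.005],[0,-0.003,0.005],[0,-0.0044,0.0038],[0,-0.0044,0.0038],[0,-0.0044,0.0038],[0,0,0]],"roll":[0,0,0,0,0,0,0,0,0,0]}'
python3 -m creep '{"jaw":[1,1,1,1,1,1,1,1,1,1],"translation":[[0,-0.004,0.002],[0,-0.004,0.002],[0,-0.004,0.002],[0,-0.004,0.0015],[0,-0.004,0.001],[0,-0.0035,0.001],[0,-0.0025,0.0005],[0,0,0],[0,0,0],[0,0,0]],"roll":[0,0,0,0,0,0,0,0,0,0]}'
python3 - <<'E'
from h import *
v=np.load('v.npy');s,R=st();c,n=np.cos(v[2]),np.sin(v[2]);d=s['tcp_pos'][:2]-v[:2]
print('press xy',c*d[0]+n*d[1],-n*d[0]+c*d[1],s['tcp_pos'],s['contact_force'])
for n in('scene','side'):
    im=cap(n,n+'3')['image']; y,x=(165,276) if n=='scene' else (207,284)
    cv2.imwrite(f'pics/z{n}.png',cv2.resize(im[y-60:y+60,x-65:x+65,::-1],None,fx=3,fy=3,interpolation=2))
cv2.imwrite('pics/z3.png',np.hstack([cv2.imread('pics/zscene.png'),cv2.imread('pics/zside.png')]))
E
```

```text
time_s: 5.6
tcp_pos: [0.5002, 0.1368, 0.1871]
eef_rot: [-135.8, 90.0, -51.1]
contact_force: [-0.3, -2.8, -0.6]
gripper_width: 0.0005
time_s: 6.6
tcp_pos: [0.5248, 0.1416, 0.1868]
eef_rot: [144.2, 89.7, -131.2]
contact_force: [-2.9, -10.9, 1.9]
gripper_width: 0.0005
press xy -0.06162021979478934 -0.056468062696987065 [0.52480603 0.14160178 0.18678206] [ -2.91422965 -10.86409756   1.92281584]
```

View pics/z3.png

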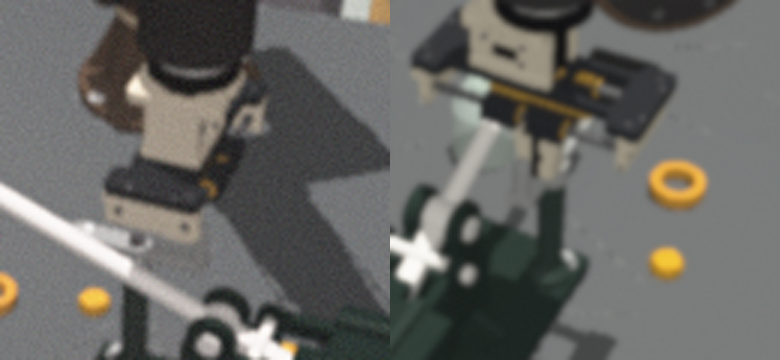

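```bash
python3 -m creep '{"jaw":[1,1,1,1,1,1,1,1,1,1],"translation":[[0,0,-0.007],[0,0,-0.007],[0,0,-0.007],[-0.02,0,0],[-0.02,0,0],[-0.025,0,0],[-0.025,0,0],[-0.025,0,0],[0,0,0],[0,0,0]],"roll":[0,0,0,0,0,0,0,0,0,0]}'
python3 - <<'E'
from h import *
v=np.load('v.npy');s,R=st();c,n=np.cos(v[2]),np.sin(v[2]);d=s['tcp_pos'][:2]-v[:2]
print('press xy',c*d[0]+n*d[1],-n*d[0]+c*d[1],s['tcp_pos'],s['contact_force'])
for n in('scene','side'):
    im=cap(n,n+'4')['image']; y,x=(175,276) if n=='scene' else (207,284)
    cv2.imwrite(f'pics/z{n}.png',cv2.resize(im[y-60:y+60,x-65:x+65,::-1],None,fx=3,fy=3,interpolation=2))
cv2.imwrite('pics/z4.png',np.hstack([cv2.imread('pics/zscene.png'),cv2.imread('pics/zside.png')]))
E
```

```text
time_s: 7.7
tcp_pos: [0.5245, 0.1235, 0.3026]
eef_rot: [-37.9, 89.9, 46.8]
contact_force: [0.3, -0.2, -0.4]
gripper_width: 0.0006
press xy -0.060323108961742006 -0.07456685624290096 [0.52446581 0.12345976 0.30263665] [ 0.34936507 -0.17192084 -0.36971063]
```

View pics/z4.png

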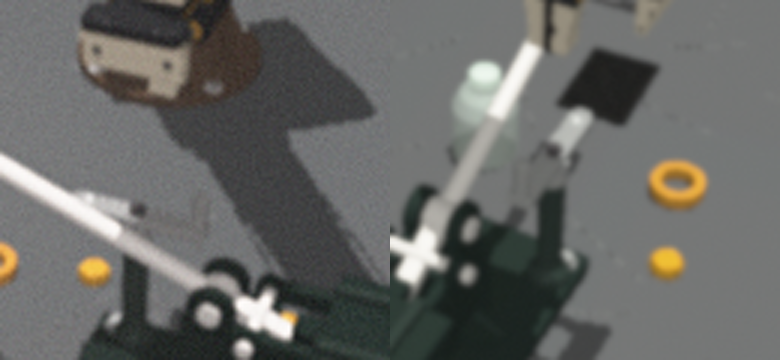

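```bash
python3 -m creep '{"jaw":[1,1,1,1,1,1,1,1,1,1],"translation":[[-0.01,0,0],[0,-0.01,-0.03],[0,-0.01,-0.03],[0,-0.01,-0.03],[0,-0.01,-0.03],[0,-0.01,-0.03],[0,-0.01,-0.04],[0,0,0],[0,0,0],[0,0,0]],"roll":[0,0,0,0,0,0,0,0,0,0]}'
python3 - <<'E'
from h import *
from scipy.optimize import least_squares
v=np.load('v.npy');s,R=st();c,n=np.cos(v[2]),np.sin(v[2]);d=s['tcp_pos'][:2]-v[:2]
print('press xy',c*d[0]+n*d[1],-n*d[0]+c*d[1],s['tcp_pos'],s['contact_force'],R.round(3))
for n in('scene','side'):
    c=cap(n,n+'5');im=c['image'].copy(); y,x=(155,220) if n=='scene' else (167,284)
    for a in (1.0,1.2,1.4): print(n,a,proj(w(pinpt(a),*v[:3]),c))
    cv2.imwrite(f'pics/z{n}.png',cv2.resize(im[y-60:y+60,x-65:x+65,::-1],None,fx=3,fy=3,interpolation=2))
cv2.imwrite('pics/z5.png',np.hstack([cv2.imread('pics/zscene.png'),cv2.imread('pics/zside.png')]))
E
```

```text
time_s: 8.8
tcp_pos: [0.5663, -0.0712, 0.3121]
eef_rot: [90.2, 90.0, 174.9]
contact_force: [-0.1, 0.1, 0.7]
gripper_width: 0.0002
press xy -0.0011246120893616575 -0.2646222778417393 [ 0.56628496 -0.07115957  0.31210519] [-0.06229304  0.06403346  0.66407959] [[-0.    -0.996  0.093]
 [ 0.     0.093  0.996]
 [-1.     0.    -0.   ]]
scene 1.0 [[278.70234607 172.65803983]]
scene 1.2 [[279.35253996 175.30698083]]
scene 1.4 [[279.12130812 177.98638413]]
side 1.0 [[276.03488736 203.79400217]]
side 1.2 [[271.18349717 203.71757309]]
side 1.4 [[266.43478742 202.98935598]]
```

View pics/z5.png

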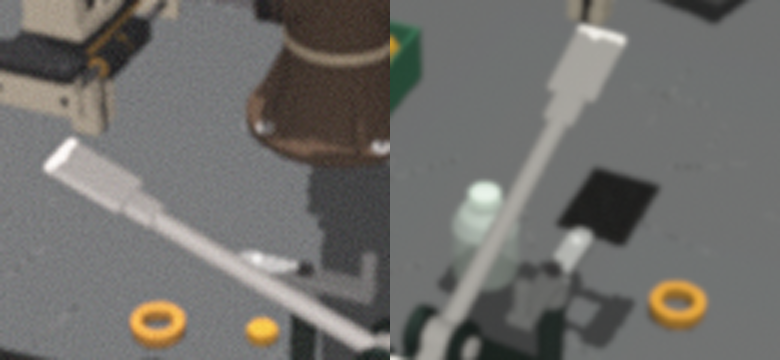

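```bash
python3 -m creep '{"jaw":[1,1,1,1,1,1,1,1,1,1],"translation":[[0.01,0,0],[0.01,0,0],[0.01,-0.001,0],[0.008,0,0],[0.006,0,-0.002],[0.006,0,-0.002],[0.006,0,-0.002],[0.006,0,-0.002],[0.006,0,-0.002],[0.006,0,-0.002]],"roll":[0,0,0,0,0,0,0,0,0,0]}'
python3 - <<'E'
from h import *
v=np.load('v.npy');s,R=st();c,n=np.cos(v[2]),np.sin(v[2]);d=s['tcp_pos'][:2]-v[:2]
print('press xy',c*d[0]+n*d[1],-n*d[0]+c*d[1],s['tcp_pos'],s['contact_force'])
for n in('scene','side'):
    im=cap(n,n+'6')['image']
    cv2.imwrite(f'pics/z{n}.png',cv2.resize(im[90:310,130:390,::-1] ,None,fx=1.5,fy=1.5,interpolation=2))
cv2.imwrite('pics/z6.png',np.hstack([cv2.imread('pics/zscene.png'),cv2.imread('pics/zside.png')]))
E
```

```text
time_s: 9.9
tcp_pos: [0.5663, -0.0834, 0.2403]
eef_rot: [-79.7, 89.9, 5.1]
contact_force: [-6.9, 6.7, 15.9]
gripper_width: 0.0006
press xy -1.5449382634615677e-05 -0.2767651697755074 [ 0.56629462 -0.08335301  0.24026905] [-6.94643805  6.67462755 15.91012555]
```

View pics/z6.png

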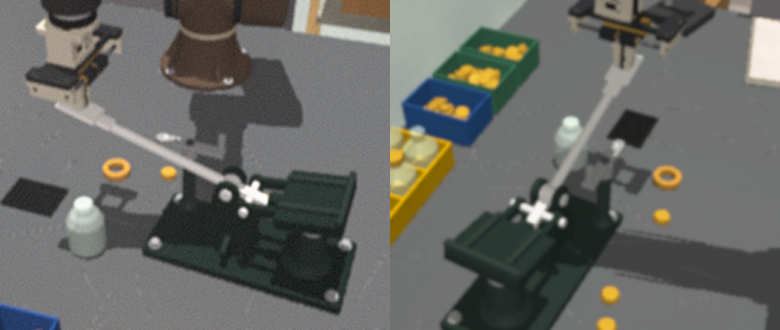

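```bash
python3 -m creep '{"jaw":[1,1,1,1,1,1,1,1,1,1],"translation":[[0.009,0,-0.0025],[0.009,0,-0.0025],[0.009,0,-0.002],[0.009,0,-0.002],[0.009,0,-0.0015],[0.009,0,-0.001],[0.009,0,-0.0005],[0.009,0,0],[0.009,0,0],[0.009,0,0]],"roll":[0,0,0,0,0,0,0,0,0,0]}'
python3 - <<'E'
from h import *
v=np.load('v.npy');s,R=st();c,n=np.cos(v[2]),np.sin(v[2]);d=s['tcp_pos'][:2]-v[:2]
print('press xy',c*d[0]+n*d[1],-n*d[0]+c*d[1],s['tcp_pos'],s['contact_force'])
for n in('scene','side'):
    im=cap(n,n+'7')['image']
    cv2.imwrite(f'pics/z{n}.png',cv2.resize(im[90:310,130:390,::-1] ,None,fx=1.5,fy=1.5,interpolation=2))
cv2.imwrite('pics/z7.png',np.hstack([cv2.imread('pics/zscene.png'),cv2.imread('pics/zside.png')]))
E
```

```text
time_s: 11.0
tcp_pos: [0.5647, -0.0972, 0.1494]
eef_rot: [-175.5, 89.9, -90.8]
contact_force: [-5.2, -5.3, 12.4]
gripper_width: 0.0006
press xy -0.0003266990699668966 -0.2906479177933246 [ 0.56473277 -0.09715113  0.14935108] [-5.24924205 -5.32558749 12.40512076]
```

View pics/z7.png

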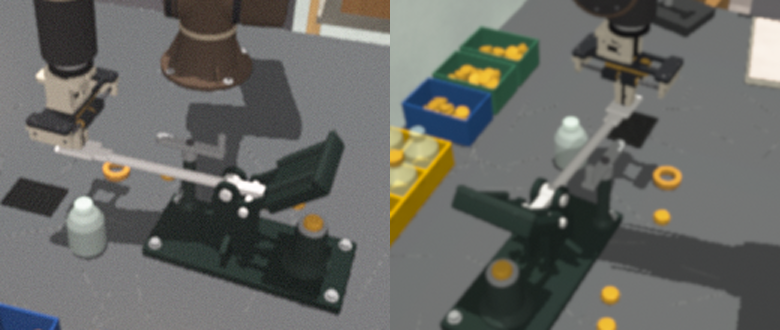

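The flap is rising and the tip is centred on the pad, so I'll keep pressing and slow down near the stop.

```bash
python3 -m creep '{"jaw":[1,1,1,1,1,1,1,1,1,1],"translation":[[0.008,0,0.0005],[0.008,0,0.0005],[0.008,0,0.001],[0.008,0,0.001],[0.007,0,0.001],[0.007,0,0.001],[0.006,0,0.001],[0.005,0,0.001],[0.004,0,0.001],[0.003,0,0]],"roll":[0,0,0,0,0,0,0,0,0,0]}'
python3 - <<'E'
from h import *
v=np.load('v.npy');s,R=st();c,n=np.cos(v[2]),np.sin(v[2]);d=s['tcp_pos'][:2]-v[:2]
print('press xy',c*d[0]+n*d[1],-n*d[0]+c*d[1],s['tcp_pos'],s['contact_force'])
E
```

```text
time_s: 12.1
tcp_pos: [0.5656, -0.0888, 0.0843]
eef_rot: [169.9, 89.9, -105.5]
contact_force: [-1.4, -3.3, 6.3]
gripper_width: 0.0004
press xy -0.0001727551006001221 -0.2822817073932011 [ 0.56564051 -0.08883289  0.08431176] [-1.43126369 -3.31855597  6.31788304]
```

```bash
python3 -m creep '{"jaw":[1,1,1,1,1,1,1,1,1,1],"translation":[[0.001,0,0],[0.001,0,0],[0.001,0,0],[0,0,0],[0,0,0],[0,0,0],[0,0,0],[0,0,0],[0,0,0],[0,0,0]],"roll":[0,0,0,0,0,0,0,0,0,0]}'
python3 - <<'E'
from h import *
print(get_state()['tcp_pos'],get_state()['contact_force'])
E
```

```text
time_s: 13.1
tcp_pos: [0.5659, -0.0888, 0.0836]
eef_rot: [-148.1, 89.9, -63.3]
contact_force: [-8.2, -2.8, 22.1]
gripper_width: 0.0002
[ 0.56588965 -0.08883198  0.08360554] [-8.16495785 -2.83759974 22.06722124]
```

Run:
```python
from h import *
v=np.load('v.npy')
fl=lambda a:np.array([0,37+165*np.cos(a+np.arcsin(14/165)),140+165*np.sin(a+np.arcsin(14/165))])
for n in('scene','side'):
    c=cap(n,n+'8');im=c['image'].copy()
    P=[padpt(.663,x,l) for x in(-24,24) for l in(-37.5,37.5)]+[fl(1.03)+[x,0,0] for x in (-65,0,65)]
    for q in proj(w(np.array(P),*v[:3]),c): cv2.circle(im,tuple(int(round(k)) for k in q),1,(255,0,0),-1)
    cv2.imwrite(f'pics/z{n}.png',cv2.resize(im[90:310,130:390,::-1] ,None,fx=1.5,fy=1.5,interpolation=2))
cv2.imwrite('pics/z8.png',np.hstack([cv2.imread('pics/zscene.png'),cv2.imread('pics/zside.png')]))
print(get_state()['contact_force'],get_state()['time_s'])
```

```text
[-7.09822681 -2.73269548 22.96206573] 13.2
```

View pics/z8.png

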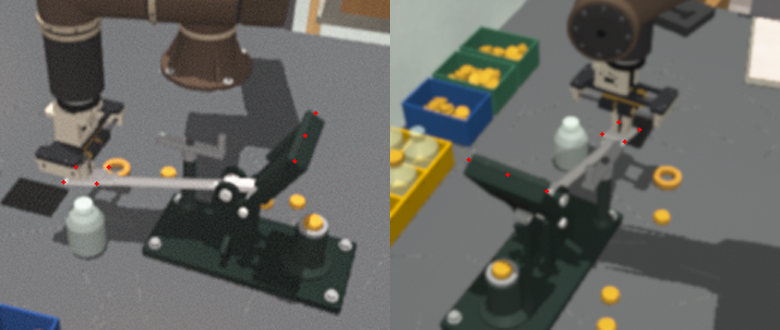

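The predicted marks for a fully pressed pad and a fully raised flap land on the pad and the flap edge in both views. The cap is visible in its nest and the loose items haven't moved, so I'm handing in.

```bash
python3 -c "
from plant import *
close_job()
s=get_state();print(s['tcp_pos'],s['contact_force'],s['time_s'])"
```

```text
the job is handed in; nothing more can be done
the job is handed in; nothing more can be done
```

The press is being held open: with the closed fingertips I swung the catch out from under the lever, then pressed the lever's pad down to its stop. I handed the job in at about 13 s with the arm still pushing.

- **Catch:** the camera images put it at about 1.4 rad, past the 1.0 needed to free the lever. The push peaked at about 11 N, probably at or near its stop.
- **Lever:** it is on its stop. The last 3 mm of commanded push moved the tip only 0.7 mm, and the force rose to about 22–23 N upward, against the 1–5 N needed to hold it there.
- **Flap:** its edge lines up with the predicted fully raised position (1.03 rad) in both views, and the cap is visible in its nest. The lever alone raised it, and it did not drop back.
- **Loose items:** the bottle, ring, rubber pad and loose caps look unmoved in the last pictures. The calliper was outside those crops, but the arm never went near it.
- **Disagreements:** the press pose fit was off by up to about 3 pixels at some base corners. There was also a sideways force of about 7–8 N on the lever pad while holding. No check failed.

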